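# Humidity check through the vessel's probe port

## Robot

A 7-joint arm with a two-finger parallel gripper is mounted at the origin on the work surface. World frame = base frame: x ahead of the robot, y to its left, z up, the work surface at z = 0. Lengths are in mm, angles in rad, forces in N, time in s.
With the tool pointing down it reaches from about 400 to 900 mm from the base axis. Payload 5.6 kg.
Tool frame: the origin (TCP) lies at the very end of the fingers, on their centre line; the grasp point (between the pads) lies 19 mm behind it; z points along the fingers, y is the line along which they close (so a half turn about z gives the same grasp; the last joint's range is limited). The gripper opens to 92 mm and grips with 3 to 60 N. Pads are 20 mm wide; open, the fingers measure 128 mm over their backs; the gripper's body (75 mm by 189 mm) begins 69 mm behind the grasp point.
Start: joints at [1.166, 0.468, -0.012, 1.603, 0.006, 1.071, -0.056], TCP at [230.032, -607.943, 214.592] pointing down, gripper open.
Joint ranges: [-2.53, 2.53], [-0.31, 2.02], [-1.57, 1.55], [0.28, 2.44], [-1.29, 4.43], [0.15, 1.84], [-2.92, 2.92]. Speed limits (rad/s): [2.57, 2.57, 3.14, 3.14, 3.14, 3.14, 3.14].

## Interface

Orientations are given as [roll, pitch, yaw] about the fixed x, y, z axes, in that order (R = Rz(yaw) Ry(pitch) Rx(roll)).
In Python, from plant import ctrl gives the robot as it stands.
- The arm moves only by the tool jog_arm, called after "Request:" by a JSON object that holds its "api" and its "payload". Schema: {"type":"object","properties":{"moves":{"type":"array","items":{"type":"array","items":{"type":"array","items":{"type":"number"},"minItems":6,"maxItems":6},"minItems":1,"maxItems":20},"minItems":1,"maxItems":1},"aperture":{"type":"number"},"squeeze":{"type":"number"},"only":{"type":"string"},"quiet":{"type":"boolean"},"lines":{"type":"string"}},"required":["moves"],"additionalProperties":false}. moves is a list that holds a single list of rows (three levels of brackets), with 1 to 20 rows, each of 6 numbers: dx, dy, dz in shares of the most that a row can go, 1 being 62.5 mm, then a rotation vector rx, ry, rz in normalised numbers (1 is 4 rad); each row shifts and turns the commanded pose from where the row before left it, along the tool's axes as they then stand; what a row does not reach is not made up. A row lasts 1/8 s, in which the tool goes at most 62.5 mm and 0.188 rad, less where a joint would pass 70% of its speed; a pose out of reach is approached as far as the arm can. aperture is the opening from 0.0 (shut) to 1.0 (fully open), set as the call begins (left out keeps the last). The fingers move at their own pace and stop on an object; squeeze is the grip in N (left out, the last holds). Time passes only in rows, so rows that do not move let the fingers close. The tool returns the time, the measured TCP pose, the force, the opening and the grip force at its end. only (a regular expression) keeps the lines of the reply that match it, lines (a string "A,B") keeps lines A to B, and quiet returns only ok. Input that does not fit is refused with a message, and nothing moves.
- ctrl.sense(): the state, without advancing time (a new reading comes with each control period).
- ctrl.snapshot(name): name is "scene" or "side" or "wrist"; returns (picture, depth): 420x560x3 uint8, red, green, blue; 420x560 float32, mm along the optical axis (not along the pixel's ray), 0 where there is no reading.
- ctrl.camera_params(name): a dict with "fx", "fy", "cx", "cy" (pixels), "position" and "orientation" of the camera in the world. Camera axes: x right, y up, looking along -z (the intrinsics and any distortion apply to the point x, -y, -z); pixel columns grow to the right and rows downward; lengths in mm; the calibration is good to about 2 mm. The wrist camera is an equidistant fisheye: a pixel r from the principal point sees the ray r / f radians off the axis. A picture is of the moment at which its call begins: read the wrist's pose just before it. camera_params takes no time and is no camera call; for the wrist camera it gives the pose at the moment of the call.
- ctrl.finish_job(): hands the job in; it is judged then, once.
The state is a dict: "clock": time; "q": joint angles; "qd": joint speeds; "joint_torque": joint torques, N m; "ee_pos": TCP position; "orientation": TCP orientation; "ft_force": force on the tool from outside, world axes, zero at the start; "torque": the same for the moment, N m; "grip_width": opening from 0.0 (shut) to 1.0 (fully open); "grip_force": force on a finger pad.
Only numpy, scipy, OpenCV 4.12 (cv2) and the standard library are available. Lean on these libraries where they do the work, as an engineer would, in place of code of your own. Each camera call takes 0.05 s, during which the arm holds its last target. There are 200 camera calls.

## Task

The glass vessel has been dried and the air in it needs a humidity reading: pull the red stopper out of the steel port in its lid and set it down, not dropped, in the white enamel tray. Then take the white-headed humidity probe out of the stand and lower it straight down through the open port, never letting it touch the port or the vessel, until the blue band on its shaft is level with the port's rim. Finish while still holding the probe there, upright, still and centred in the port, and leave the other things on the bench where they stand.

Things in the scene. Friction and masses are not known exactly. Their poses are not given: they have to be found in the camera images.
- vessel: Fixed glass vessel on a slim white stirrer 140 x 140 x 15 mm; blue screw ring (radius 66 mm, top 120 mm above the bench) round a white lid. Origin: centre of the stirrer's underside; z up. Any yaw. The steel port stands 26 mm to its +x; on the lid's other side, centres over 50 mm from the port, a grey plug (124 mm high) and a brass barb (136 mm high). Floor inside: 21 mm.
- port (a point): Centre of the rim (130 mm above the bench) of the steel port: a vertical round bore 26 mm in diameter and 30 mm deep, open into the vessel below; its collar is 38 mm across and stands 12 mm proud of the lid.
- stopper: Red stopper, about 35 g, at the start loosely seated upright in the port; it pulls straight up. Origin: centre of its flange's underside, z up its axis. Flange 36 mm across, 4 mm thick, resting on the rim; plug 22 mm across, down to -24 mm, with a flat end on which it can stand; round grip knob 20 mm across, from 4 to 30 mm.
- tray: Fixed white enamel tray with a dark blue rim, 170 (its x) x 120 (its y) x 22 mm high, walls and floor 3 mm thick, empty at the start. Origin: centre of its underside, on the bench; z up.
- stand: Fixed pale acrylic probe stand, base 90 (x) x 136 (y) mm; top plate 56 x 136 mm, upper face 125 mm above the bench, with two 16 mm holes at y = +35 and -35 mm: the humidity probe hangs in one, the thermometer in the other, either way round. Origin: centre of its underside; z up.
- probe: Cordless humidity probe, about 90 g. Origin: centre of the head's underside, z up its axis. White head 24 (x) by 30 (y) by 70 mm high; steel shaft below it 12 mm across, 110 mm long, ending in a dark sensor cap. It hangs upright, the head on the stand's top plate; grip the head across its 24 mm width (its x, square to the row of holes).
- probe_tip (a point): Lower end of the probe's sensor cap, on the axis, 110 mm below the head.
- probe_band (a point): Middle of the blue band, 5 mm high, round the probe's shaft: on the axis, 70 mm above the tip and 40 mm below the head.
- thermometer: Black-headed thermometer with a yellow stripe, round head 24 mm in diameter and 50 mm high, shaft 8 mm; hangs in the stand's other hole, 70 mm from the probe. Origin: centre of the head's underside. Leave it.
- beaker: Small glass beaker, 66 mm across, 85 mm high; origin under its centre. Leave it.
- amber_bottle: Amber bottle with a black cap, 56 mm across, 105 mm high; origin under its centre. Leave it.
- vial: Small glass vial with a blue cap, 28 mm across, 55 mm high; origin under its centre. Leave it.
- petri_dish: Closed petri dish, 92 mm across, 16 mm high; origin under its centre. Leave it.
Not all that is in view belongs to the job. What is meant by the stopper is not brown or purple, and is the smaller of those in its own colour.

How it is judged:
By the outcome, as a careful person would: the job done as asked, in the order asked, and still so for the second after the job is handed in, while the arm keeps its last pose, push and grip.
It also fails if it takes over 72 s, if anything falls off the work surface, if the arm or the gripper's body presses on something with over 40 N, if the wrist force passes 120 N, or if a joint passes its speed limit or range.

## Working session

There is one attempt and no reset: what is moved stays moved. The work goes in short steps, Python scripts to look and compute and a tool call to move; the robot and the scene stay as the last step left them, time stands still between calls to the robot, and variables do not carry over. Pictures are saved under pics/ and viewed, at most 10 in all, crops included, and the job is handed in when it is done.

```bash
mkdir -p pics; ls
```

Run:
```python
from plant import ctrl
import cv2,numpy as np
s=ctrl.sense();print(s)
for n in("scene","side","wrist"):
    print(n,ctrl.camera_params(n))
    p,d=ctrl.snapshot(n);cv2.imwrite(f"pics/{n}0.png",p[:,:,::-1]);np.savez(f"pics/{n}0.npz",p=p,d=d)
```

```text
pics
{'clock': 0.0, 'q': array([ 1.16601581,  0.46841897, -0.01161743,  1.6036156 ,  0.00601174,
        1.07138885, -0.05631091]), 'qd': array([-9.33086779e-04, -5.28871567e-04, -2.65431546e-03,  8.35537034e-04,
       -5.52706125e-05, -5.28936143e-04, -6.32773516e-04]), 'joint_torque': array([-2.47169119e-04, -5.20576751e+01, -1.25038350e-02, -2.43751734e+01,
       -5.65810211e-02,  1.72853091e-02,  1.38590935e-04]), 'ee_pos': array([ 229.7941566 , -607.40193209,  213.6165598 ]), 'orientation': array([-3.13980100e+00,  1.28463111e-04,  3.61724384e-01]), 'ft_force': array([ 0.11981975,  0.24773752, -0.9716744 ]), 'torque': array([-0.07584357,  0.0156139 ,  0.02785816]), 'grip_force': 0.0, 'grip_width': 1.0023348703630581}
scene {'fx': 451.4789503630434, 'fy': 451.4789503630434, 'cx': 281.72967789974865, 'cy': 197.7000240446978, 'position': array([1117.56505014,  347.30155993, 1024.43282997]), 'orientation': array([ 0.59096744, -0.00793394,  2.11087586])}
side {'fx': 512.4637489309254, 'fy': 512.4637489309254, 'cx': 277.51626044861985, 'cy': 214.11685930398838, 'position': array([174.34768407, 847.45053561, 657.8382541 ]), 'orientation': array([ 1.03028456,  0.02283354, -2.69626446])}
wrist {'fx': 325.19226210127806, 'fy': 325.19226210127806, 'cx': 281.35378805889974, 'cy': 204.3912341480068, 'position': array([ 300.08236603, -580.60568572,  384.60732312]), 'orientation': array([-0.27536995,  0.00197303, -1.21034873])}
```

View pics/scene0.png

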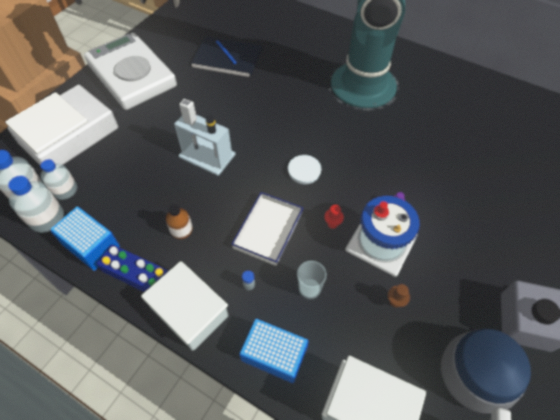

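View pics/side0.png

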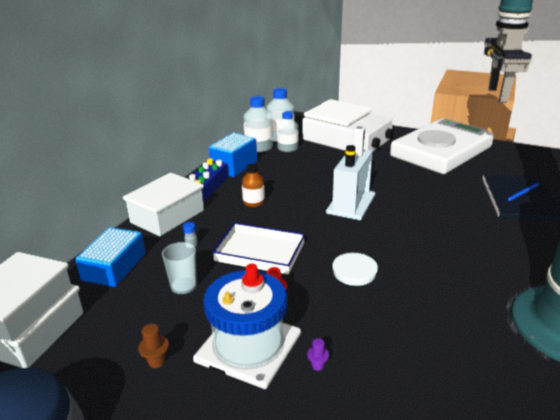

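The scene view shows red stoppers at (382,210), in the lid's port, and (334,216), on the bench. There are also brown ones at (400,295) and purple ones at (400,198). The seated red one looks like the smaller red, and I'll confirm that in a crop. The probe has a white head at about (187,110), the thermometer is at (212,126) and the tray is at (268,228).

Create h.py:
```python
from plant import ctrl
import numpy as np,cv2
from scipy.spatial.transform import Rotation as R
def rot(o): return R.from_euler('xyz',o).as_matrix()
def ray(c,u,v,fish=False):
    a=np.stack([(np.asarray(u,float)-c['cx'])/c['fx'],(np.asarray(v,float)-c['cy'])/c['fy']],-1)
    if fish:
        r=np.linalg.norm(a,axis=-1,keepdims=True)+1e-9; d=np.concatenate([a/r*np.sin(r),np.cos(r)],-1)
    else: d=np.concatenate([a,np.ones(a.shape[:-1]+(1,))],-1)
    return (d*[1,-1,-1])@rot(c['orientation']).T
def cloud(c,d,fish=False):
    v,u=np.mgrid[:d.shape[0],:d.shape[1]]
    r=ray(c,u,v,fish); fwd=-rot(c['orientation'])[:,2]
    P=c['position']+r*(d/np.maximum(r@fwd,1e-3))[...,None]
    P[d<=0]=np.nan; return P
def proj(c,X,fish=False):
    p=(np.asarray(X,float)-c['position'])@rot(c['orientation']); p=p*[1,-1,-1]
    if fish:
        rr=np.linalg.norm(p[...,:2],axis=-1,keepdims=True)+1e-9
        a=p[...,:2]/rr*np.arctan2(rr,p[...,2:3])
    else: a=p[...,:2]/p[...,2:3]
    return a*c['fx']+[c['cx'],c['cy']]
def tri(cs,px,fish):
    A=np.zeros((3,3));b=np.zeros(3)
    for c,p,f in zip(cs,px,fish):
        r=ray(c,*p,f); r/=np.linalg.norm(r); M=np.eye(3)-np.outer(r,r); A+=M;b+=M@c['position']
    return np.linalg.solve(A,b)
```

Run:
```python
from h import *
np.set_printoptions(precision=1,suppress=True)
S={n:np.load(f'pics/{n}0.npz') for n in('scene','side')}
C={n:ctrl.camera_params(n) for n in S}
a=S['scene']['p'][180:290,310:430];b=S['side']['p'][250:380,190:340];c=S['scene']['p'][85:185,160:260];e=S['side']['p'][115:225,310:400]
t=[cv2.resize(x[:,:,::-1],(400,300),interpolation=cv2.INTER_CUBIC) for x in(a,b,c,e)]
cv2.imwrite('pics/crop.png',np.vstack([np.hstack(t[:2]),np.hstack(t[2:])]))
for n in S:
    P=cloud(C[n],S[n]['d']);p=S[n]['p'].astype(int)
    red=(p[...,0]>110)&(p[...,1]<70)&(p[...,2]<70)
    k,l,st,ce=cv2.connectedComponentsWithStats(red.astype(np.uint8))
    for i in range(1,k):
        if st[i,4]>15: 
            q=P[l==i]; print(n,'red',st[i],np.nanmin(q,0),np.nanmax(q,0),np.nanmedian(q,0))
    blue=(p[...,2]>90)&(p[...,0]<60)&(P[...,2]>95)&(P[...,2]<125); q=P[blue]; print(n,'ring',len(q),np.nanmin(q,0),np.nanmax(q,0))
    for nm,z0,z1 in(('standtop',118,130),('heads',165,203)):
        m=(P[...,2]>z0)&(P[...,2]<z1); k,l,st,ce=cv2.connectedComponentsWithStats(m.astype(np.uint8))
        for i in range(1,k):
            if st[i,4]>10: print(n,nm,st[i],np.nanmedian(P[l==i],0),p[l==i].mean(0))
    m=(P[...,2]>15)&(P[...,2]<26); k,l,st,ce=cv2.connectedComponentsWithStats(m.astype(np.uint8))
    for i in range(1,k):
        if st[i,4]>80: print(n,'z20',st[i],np.nanmin(P[l==i],0),np.nanmax(P[l==i],0))
```

```text
scene red [375 203  13  14 125] [505.1 248.2 131.3] [527.  276.6 162.7] [518.9 263.3 140.3]
scene red [325 204  18  23 283] [466.4 134.5  -0.3] [549.5 179.4  76.2] [534.2 159.1  42.1]
scene ring 2047 [  30.1 -534.2   96.6] [827.1 664.6 125. ]
scene standtop [348  52  42  18 136] [ 56.   15.2 124.1] [51.5 74.8 75.4]
scene standtop [174 115  54  29 631] [ 520.7 -254.3  124.5] [163.8 179.4 184.7]
scene standtop [  0 157  22  21 177] [ 870.9 -580.9  123.3] [187.8 198.9 200.3]
scene standtop [ 12 182  28  22 228] [ 907.2 -483.4  122.8] [196.3 206.6 206.4]
scene standtop [ 361  196   58   49 1503] [519.6 294.7 120.2] [ 98.8 119.3 165.6]
scene standtop [ 477  338   45   45 1273] [701.7 598.3 122.1] [55.  71.8 94.8]
scene standtop [ 327  356   99   64 4143] [882.1 411.7 121. ] [226.2 228.7 224. ]
scene standtop [  0 390  19  16  28] [1237.2 -160.4  124. ] [89.5 97.8 97.1]
scene standtop [ 20 406  17  14  26] [1237.2 -111.1  123.2] [87.6 95.7 95.8]
scene heads [350  32  46  25 463] [ 55.2  17.2 183.7] [49.8 73.2 74.1]
scene heads [179  99  15  16 178] [ 517.9 -291.   187.8] [166.7 168.4 166.9
[... 3008 characters left out ...]
3 213] [ 851.3 -395.6   15.2] [ 884.7 -110.3   26. ]
side z20 [508 183  31  18  98] [  84.1 -520.    15. ] [ 149.5 -401.9   22.7]
side z20 [129 201  74  31 292] [839.3 -82.5  15. ] [975.5  67.8  26. ]
side z20 [333 205  23   8  84] [ 480.1 -198.8   15. ] [ 535.4 -187.3   25.9]
side z20 [212 223  93  45 704] [533.8 -48.2  15.1] [720.8  96.7  25.8]
side z20 [ 78 246  67  36 298] [838.4 134.7  15. ] [922.7 270.   26. ]
side z20 [169 274  28  14 118] [686.6 178.9  15.1] [731.3 223.9  26. ]
side z20 [531 298  29  44 279] [ 30.2 -22.6  15. ] [77.3 76.3 26. ]
side z20 [  0 304  82  60 444] [827.6 343.2  15. ] [879.  496.8  26. ]
side z20 [212 339  73  32 371] [448.3 264.1  15. ] [561.4 354.4  25.9]
```

View pics/crop.png

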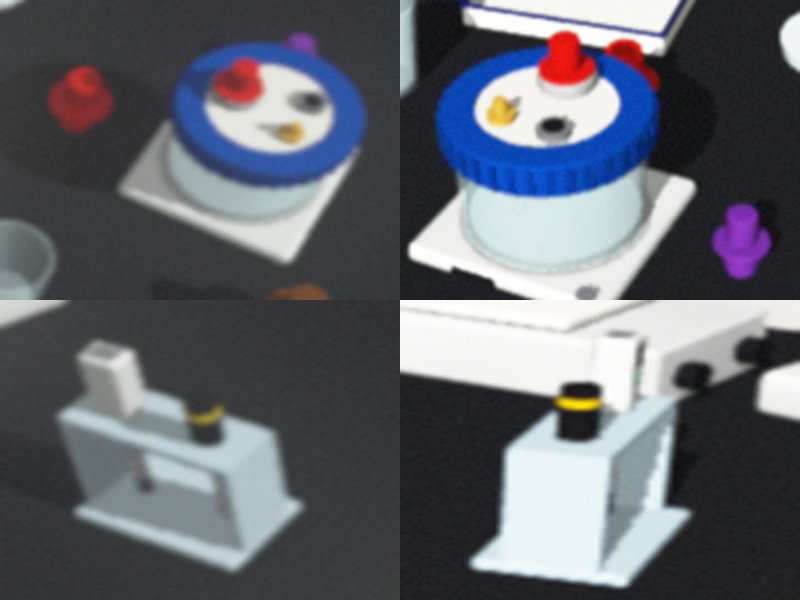

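The crop confirms it: the red stopper in the port (scene 382,210; side 252,275) is the smaller of the two reds. The bench one (334,216) is darker and about 76 mm tall, so I'll take the seated one. The probe is the white head at the outer end of the stand. First I'll take wrist views, passing over the probe.

The manual's scale: shifts go in shares of 62.5 mm and turns go in shares of 4 rad. Converting my numbers, -60 mm is -0.96, 44 mm is 0.704, -0.18 rad / 4 = -0.045.

Request:
{"api": "jog_arm", "payload": {"moves": [[[0,0,-0.96,0,0,0],[0,0,-0.96,0,0,0],[0.704,-0.448,0,0,0,0],[0.704,-0.448,0,0,0,0],[0.704,-0.448,0,0,0,0],[0.704,-0.448,0,0,0,0],[0.704,-0.448,0,0,0,0],[0.704,-0.448,0,0,0,0],[0.704,-0.448,0,0,0,0],[0.704,-0.448,0,0,0,0],[0,0,0,0,0,-0.045],[0,0,0,0,0,-0.045],[0,0,0,0,0,-0.045],[0,0,0,0,0,-0.045],[0,0,0,0,0,-0.045],[0,0,0,0,0,-0.045],[0,0,0,0,0,-0.045],[0,0,0,0,0,0]]], "aperture": 0.6}}

```text
clock: 2.4
ee_pos: [479.8, -273.9, 334.3]
orientation: [-3.141, -0.0, 1.62]
ft_force: [-0.5, -0.7, -0.6]
grip_width: 0.599
grip_force: 0.0
```

Create look.py:
```python
import sys,pickle
from h import *
n=sys.argv[1]; s=ctrl.sense(); c=ctrl.camera_params('wrist'); p,d=ctrl.snapshot('wrist')
pickle.dump((s,c,p,d),open(f'pics/{n}.pkl','wb')); cv2.imwrite(f'pics/{n}.png',p[:,:,::-1]); print(s['q'].round(2),s['ee_pos'].round(1),s['orientation'].round(3),c['position'].round(1))
```

```bash
python3 look.py w1
```

```text
[ 0.79  0.23 -0.39  1.68  0.09  1.25  0.42] [ 479.8 -273.9  334.3] [-3.141 -0.     1.62 ] [ 474.6 -197.4  505.2]
```

View pics/w1.png

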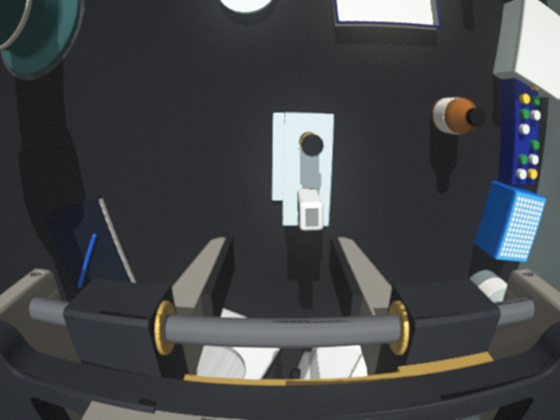

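The wrist view shows the probe's white head top at (311,214), the thermometer cap at (311,145) and the top plate at (285–335, 112–225), nearly square to the image. Next I'll get numbers from the depth, and look from a second place above the vessel.

Create probe.py:
```python
import sys,pickle
from h import *
np.set_printoptions(precision=1,suppress=True)
s,c,p,d=pickle.load(open(f'pics/{sys.argv[1]}.pkl','rb'));P=cloud(c,d,True)
box=(P[...,0]>430)&(P[...,0]<600)&(P[...,1]>-360)&(P[...,1]<-160)
for nm,z0,z1 in(('plate',119,131),('thermo',170,180),('head',188,202)):
    m=box&(P[...,2]>z0)&(P[...,2]<z1)
    q=P[m]; xy=q[:,:2].astype(np.float32)
    print(nm,len(q),np.median(q,0),cv2.minAreaRect(xy))
```

```bash
python3 probe.py w1
```

```text
plate 3844 [ 502.9 -252.4  125.7] ((508.57891845703125, -260.7264099121094), (56.46554183959961, 136.46217346191406), 1.7392597198486328)
thermo 473 [ 506.6 -226.8  175.6] ((507.4607238769531, -259.8855285644531), (23.05872917175293, 92.07624053955078), 0.345963716506958)
head 685 [ 509.1 -294.1  195.5] ((509.2860412597656, -295.29083251953125), (24.553586959838867, 29.257183074951172), 4.331356048583984)
```

Request:
{"api": "jog_arm", "payload": {"moves": [[[0.992,0,0,0,0,0],[0.992,0,0,0,0,0],[0.992,0,0,0,0,0],[0.992,0,0,0,0,0],[0.992,0,0,0,0,0],[0.992,0,0,0,0,0],[0.992,0,0,0,0,0],[0.576,0,0,0,0,0],[0,0,0,0,0,0]]]}}

```text
clock: 3.58
ee_pos: [455.1, 198.6, 334.6]
orientation: [-3.141, -0.001, 1.625]
ft_force: [-1.0, -0.2, 1.3]
grip_width: 0.603
grip_force: 0.0
```

```bash
python3 look.py w2
```

```text
[ 0.21  0.17 -0.77  1.78  0.13  1.24 -0.54] [455.1 198.6 334.6] [-3.141e+00 -1.000e-03  1.625e+00] [449.5 274.9 505.6]
```

View pics/w2.png

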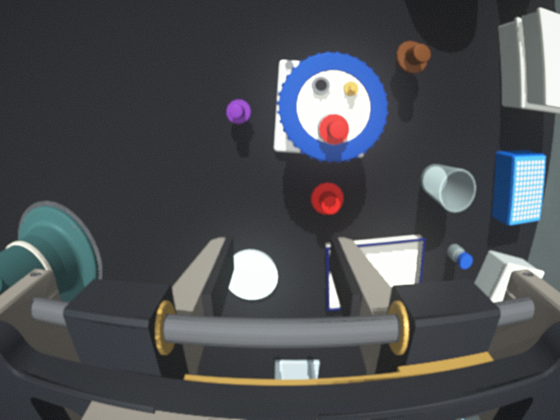

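The view shows the seated stopper's knob at (334,128) in the lid, the bigger loose red one at (328,198), and the tray at (325–423, 235–310).

Create ves.py:
```python
import sys,pickle
from h import *
np.set_printoptions(precision=1,suppress=True)
s,c,p,d=pickle.load(open(f'pics/{sys.argv[1]}.pkl','rb'));P=cloud(c,d,True);p=p.astype(int)
box=(P[...,0]>400)&(P[...,0]<640)&(P[...,1]>210)&(P[...,1]<390)
def rep(nm,m):
    q=P[m]; 
    if len(q)>4: print(nm,len(q),np.median(q,0),cv2.minEnclosingCircle(q[:,:2].astype(np.float32)))
red=(p[...,0]>110)&(p[...,1]<80)&(p[...,2]<80)
rep('ring',box&(P[...,2]>116)&(P[...,2]<123)&(p[...,2]>p[...,0]+60))
rep('knobtop',box&red&(P[...,2]>157)&(P[...,2]<164))
rep('flange',box&red&(P[...,2]>130)&(P[...,2]<138))
rep('collar',box&~red&(P[...,2]>126.5)&(P[...,2]<134))
t=(P[...,0]>500)&(P[...,0]<760)&(P[...,1]>-80)&(P[...,1]<120)
m=t&(P[...,2]>18)&(P[...,2]<26)
print('tray',m.sum(),cv2.minAreaRect(P[m][:,:2].astype(np.float32)))
```

```bash
python3 ves.py w2
```

Run:
```python
from h import *
S=np.load('pics/scene0.npz');c=ctrl.camera_params('scene');P=cloud(c,S['d'])
for n in('scene','side'):
    S=np.load(f'pics/{n}0.npz');c=ctrl.camera_params(n);P=cloud(c,S['d']);p=S['p'].astype(int)
    t=(P[...,0]>500)&(P[...,0]<760)&(P[...,1]>-60)&(P[...,1]<110)&(P[...,2]>17)&(P[...,2]<25)
    print(n,cv2.minAreaRect(P[t][:,:2].astype(np.float32)))
    t=(P[...,0]>430)&(P[...,0]<600)&(P[...,1]>210)&(P[...,1]<380)&(P[...,2]>115)&(P[...,2]<123)&(p[...,2]>p[...,0]+60)
    print(cv2.minEnclosingCircle(P[t][:,:2].astype(np.float32)))
```

```text
ring 4945 [507.  291.2 120.7] ((510.6803283691406, 290.1081237792969), 67.74951934814453)
knobtop 72 [510.7 259.  160.4] ((509.64874267578125, 264.0795593261719), 9.889153480529785)
flange 119 [507.6 252.3 134.6] ((509.6696472167969, 262.2554931640625), 15.408730506896973)
collar 169 [502.6 277.4 131.1] ((510.3960876464844, 285.61065673828125), 40.2105712890625)
tray 572 ((625.49609375, 22.692832946777344), (176.5101776123047, 125.63514709472656), 7.2772216796875)
scene ((627.3394775390625, 20.987716674804688), (177.66748046875, 125.95487976074219), 7.092950344085693)
((511.732177734375, 289.79205322265625), 68.30696105957031)
side ((627.8472900390625, 24.57746124267578), (176.3323211669922, 128.96453857421875), 7.763239860534668)
((511.94805908203125, 293.23480224609375), 68.24276733398438)
```

Scaled: 50 mm is 0.8, 31.5 mm is 0.504.

Request:
{"api": "jog_arm", "payload": {"moves": [[[0.496,0.464,0,0,0,0],[0.504,0.464,0,0,0,0],[0,0,0.8,0,0,0],[0,0,0.8,0,0,0],[0,0,0.8,0,0,0],[0,0,0.24,0,0,0],[0,0,0,0,0,0],[0,0,0,0,0,0]]], "aperture": 0.6}}

```text
clock: 4.62
ee_pos: [512.2, 261.3, 171.6]
orientation: [3.138, -0.001, 1.621]
ft_force: [0.8, -0.9, 0.1]
grip_width: 0.6
grip_force: 0.0
```

```bash
python3 look.py w3
```

Run:
```python
import pickle
from h import *
s,c,p,d=pickle.load(open('pics/w3.pkl','rb'))
q=p.astype(int);red=((q[...,0]>110)&(q[...,1]<80)&(q[...,2]<80)).astype(np.uint8)
k,l,st,ce=cv2.connectedComponentsWithStats(red)
for i in range(1,k):
    if st[i,4]>40: print(st[i],ce[i])
o=rot(s['orientation']);print(proj(c,s['ee_pos'],True),proj(c,[509.7,264,160],True),proj(c,s['ee_pos']-o[:,2]*-8,True))
```

```text
[ 0.01  0.5  -0.7   1.8   0.38  0.98 -0.8 ] [512.2 261.3 171.6] [ 3.138e+00 -1.000e-03  1.621e+00] [506.3 337.6 342.6]
[396  58  50  41 831] [418.84476534  73.97954272]
[ 256  201   50   53 2007] [280.65321375 226.27055306]
[ 267  270   44   49 1206] [288.80099502 293.2827529 ]
[284.22697902 252.18886596] [280.17330941 240.14017343] [284.1201201  246.71620129]
```

View pics/w3.png

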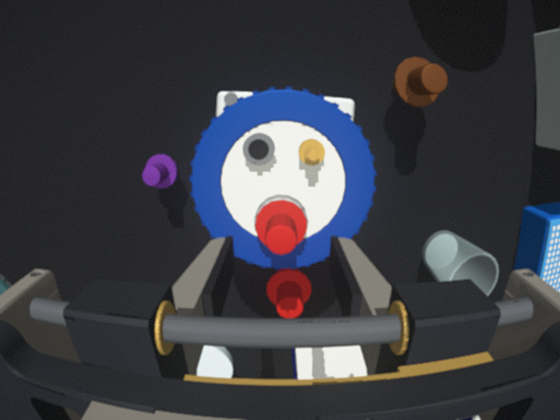

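The knob top sits at (281,240), where I predicted it, between the fingers. A small correction, then descend and grip.

Scaled: 12 mm is 0.192, 2.8 mm is 0.0448.

Request:
{"api": "jog_arm", "payload": {"moves": [[[0.0448,-0.0384,0.192,0,0,0],[0,0,0.192,0,0,0],[0,0,0.16,0,0,0],[0,0,0,0,0,0]]], "aperture": 0.6}}

```text
clock: 5.18
ee_pos: [507.6, 263.2, 134.3]
orientation: [-3.139, 0.001, 1.622]
ft_force: [0.2, -0.8, 0.1]
grip_width: 0.605
grip_force: 0.0
```

Request:
{"api": "jog_arm", "payload": {"moves": [[[0,0,0,0,0,0],[0,0,0,0,0,0],[0,0,0,0,0,0],[0,0,0,0,0,0],[0,0,0,0,0,0],[0,0,0,0,0,0]]], "aperture": 0, "squeeze": 15}}

```text
clock: 5.92
ee_pos: [509.4, 263.7, 136.1]
orientation: [3.139, -0.001, 1.621]
ft_force: [4.3, 0.7, 1.2]
grip_width: 0.212
grip_force: 15.0
```

Scaled: -30 mm is -0.48, -12 mm is -0.192.

Request:
{"api": "jog_arm", "payload": {"moves": [[[0,0,-0.128,0,0,0],[0,0,-0.16,0,0,0],[0,0,-0.192,0,0,0],[0,0,-0.48,0,0,0],[0,0,-0.48,0,0,0],[0,0,0,0,0,0]]]}}

```text
clock: 6.68
ee_pos: [508.3, 264.6, 227.7]
orientation: [3.139, -0.001, 1.622]
ft_force: [-0.3, 0.2, -1.4]
grip_width: 0.213
grip_force: 15.0
```

Run:
```python
from h import *
import time
s=ctrl.sense();d=np.array([626.5,22.7,60])-s['ee_pos'];print(rot(s['orientation']).T@d)
```

```text
[-247.82442469  105.22638287  167.65633802]
```

Scaled: -42 mm is -0.672, -40 mm is -0.64.

Request:
{"api": "jog_arm", "payload": {"moves": [[[-0.64,0.272,0,0,0,0],[-0.672,0.288,0,0,0,0],[-0.672,0.288,0,0,0,0],[-0.672,0.288,0,0,0,0],[-0.672,0.288,0,0,0,0],[-0.64,0.272,0,0,0,0],[0,0,0.64,0,0,0],[0,0,0.64,0,0,0],[0,0,0.64,0,0,0],[0,0,0.48,0,0,0],[0,0,0,0,0,0],[0,0,0,0,0,0]]]}}

```text
clock: 8.18
ee_pos: [626.8, 21.8, 76.1]
orientation: [3.142, -0.0, 1.622]
ft_force: [-0.1, 0.4, -0.6]
grip_width: 0.21
grip_force: 15.0
```

```bash
python3 look.py w4
```

```text
[ 0.32  0.68 -0.57  1.73  0.46  0.87 -0.4 ] [626.8  21.8  76.1] [ 3.142 -0.     1.622] [621.4  98.2 247. ]
```

View pics/w4.png

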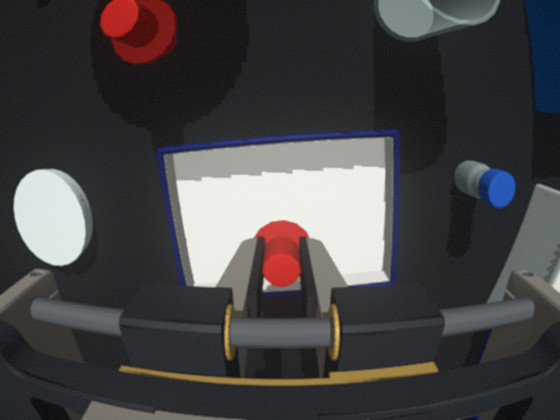

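The stopper hangs upright at (282,250), over the middle of the tray (160–400, 130–290). Now I'll lower it gently.

Scaled: 20 mm is 0.32, 14 mm is 0.224.

Request:
{"api": "jog_arm", "payload": {"moves": [[[0,0,0.32,0,0,0],[0,0,0.224,0,0,0],[0,0,0.064,0,0,0],[0,0,0,0,0,0],[0,0,0,0,0,0]]]}}

```text
clock: 8.85
ee_pos: [627.1, 21.4, 37.9]
orientation: [3.141, -0.0, 1.622]
ft_force: [-0.4, 0.6, -0.5]
grip_width: 0.209
grip_force: 15.0
```

Request:
{"api": "jog_arm", "payload": {"moves": [[[0,0,0.024,0,0,0],[0,0,0,0,0,0]]]}}

```text
clock: 9.1
ee_pos: [626.8, 21.2, 36.2]
orientation: [3.141, 0.0, 1.622]
ft_force: [0.6, -0.0, -0.6]
grip_width: 0.211
grip_force: 15.0
```

Request:
{"api": "jog_arm", "payload": {"moves": [[[0,0,0.024,0,0,0],[0,0,0,0,0,0]]]}}

```text
clock: 9.35
ee_pos: [626.7, 21.3, 34.4]
orientation: [-3.141, 0.0, 1.622]
ft_force: [-0.6, 0.1, -0.4]
grip_width: 0.215
grip_force: 15.0
```

Request:
{"api": "jog_arm", "payload": {"moves": [[[0,0,0.016,0,0,0],[0,0,0,0,0,0]]]}}

```text
clock: 9.6
ee_pos: [626.7, 21.2, 33.5]
orientation: [-3.141, 0.0, 1.622]
ft_force: [-0.1, 0.1, 0.0]
grip_width: 0.213
grip_force: 15.0
```

Scaled: 1 mm is 0.016.

Request:
{"api": "jog_arm", "payload": {"moves": [[[0,0,0.016,0,0,0],[0,0,0,0,0,0]]]}}

```text
clock: 9.85
ee_pos: [626.9, 21.3, 32.9]
orientation: [3.141, 0.0, 1.622]
ft_force: [-0.9, 0.9, 2.9]
grip_width: 0.213
grip_force: 15.0
```

Request:
{"api": "jog_arm", "payload": {"moves": [[[0,0,0.016,0,0,0],[0,0,0,0,0,0]]]}}

```text
clock: 10.1
ee_pos: [627.1, 21.3, 32.8]
orientation: [3.141, 0.001, 1.622]
ft_force: [-3.0, -0.4, 9.5]
grip_width: 0.215
grip_force: 15.0
```

Request:
{"api": "jog_arm", "payload": {"moves": [[[0,0,0.016,0,0,0],[0,0,0,0,0,0]]]}}

```text
clock: 10.35
ee_pos: [627.3, 21.4, 32.7]
orientation: [3.141, 0.001, 1.622]
ft_force: [-4.0, -1.2, 15.4]
grip_width: 0.213
grip_force: 15.0
```

Contact made. I'll ease off, release, then rise.

Scaled: -2 mm is -0.032.

Request:
{"api": "jog_arm", "payload": {"moves": [[[0,0,-0.032,0,0,0],[0,0,0,0,0,0]]]}}

```text
clock: 10.6
ee_pos: [627.0, 21.3, 32.8]
orientation: [3.141, 0.0, 1.622]
ft_force: [-0.8, 0.3, 3.4]
grip_width: 0.211
grip_force: 15.0
```

Request:
{"api": "jog_arm", "payload": {"moves": [[[0,0,0,0,0,0],[0,0,0,0,0,0],[0,0,0,0,0,0],[0,0,0,0,0,0]]], "aperture": 0.5}}

```text
clock: 11.1
ee_pos: [626.6, 21.3, 32.4]
orientation: [-3.141, -0.0, 1.622]
ft_force: [0.2, -0.6, -0.3]
grip_width: 0.499
grip_force: 0.0
```

Request:
{"api": "jog_arm", "payload": {"moves": [[[0,0,-0.24,0,0,0],[0,0,-0.48,0,0,0],[0,0,-0.8,0,0,0],[0,0,-0.96,0,0,0],[0,0,-0.96,0,0,0],[0,0,-0.8,0,0,0],[0,0,0,0,0,0]]]}}

```text
clock: 11.98
ee_pos: [628.8, 22.3, 303.6]
orientation: [3.132, 0.0, 1.622]
ft_force: [-0.4, -0.1, -0.5]
grip_width: 0.498
grip_force: 0.0
```

```bash
python3 look.py w5
```

Run:
```python
import pickle
from h import *
s,c,p,d=pickle.load(open('pics/w5.pkl','rb'));P=cloud(c,d,True);q=p.astype(int)
red=(q[...,0]>110)&(q[...,1]<80)&(q[...,2]<80)&(P[...,0]>560)&(P[...,0]<690)&(P[...,1]>-30)&(P[...,1]<80)
for a,b in((48,62),(24,34)):
    m=red&(P[...,2]>a)&(P[...,2]<b);print(m.sum(),np.median(P[m],0),cv2.minEnclosingCircle(P[m][:,:2].astype(np.float32)))
d=np.array([509.3,-295.3,340])-s['ee_pos'];print(rot(s['orientation']).T@d)
```

```text
[ 0.4   0.45 -0.68  1.53  0.29  1.26 -0.27] [628.8  22.3 303.6] [3.132 0.    1.622] [621.7  98.8 474.4]
190 [625.1164191   22.70829429  57.5851247 ] ((625.2696533203125, 22.153167724609375), 9.74400520324707)
186 [623.01816508  26.63667128  31.59513529] ((624.3032836914062, 21.485654830932617), 15.867719650268555)
[-311.05677686 -135.22327913  -37.58440255]
```

The stopper stands upright in the tray, knob top at 57.6 mm. Next, the probe.

Scaled: -52 mm is -0.832, -51 mm is -0.816, 0.016 rad / 4 = 0.004.

Request:
{"api": "jog_arm", "payload": {"moves": [[[-0.832,-0.352,0,0,0,0],[-0.832,-0.352,0,0,0,0],[-0.832,-0.368,0,0,0,0],[-0.832,-0.368,0,0,0,0],[-0.832,-0.368,0,0,0,0],[-0.816,-0.352,0,0,0,0.004],[0,0,0.64,0,0,0],[0,0,0.64,0,0,0],[0,0,0,0,0,0],[0,0,0,0,0,0]]], "aperture": 0.55}}

```text
clock: 13.28
ee_pos: [508.3, -296.0, 218.3]
orientation: [3.141, -0.0, 1.606]
ft_force: [0.7, 0.1, 0.9]
grip_width: 0.551
grip_force: 0.0
```

```bash
python3 look.py w6; python3 probe.py w6;python3 - <<'E'
from h import *
s=ctrl.sense()
d=np.array([509.3,-295.3,150])-s['ee_pos'];print(rot(s['orientation']).T@d)
E
```

```text
[ 0.92  0.43 -0.58  1.73  0.27  1.06  0.28] [ 508.3 -296.   218.3] [ 3.141 -0.     1.606] [ 503.9 -219.4  389.2]
plate 8088 [ 507.2 -252.3  125.8] ((508.27435302734375, -261.06744384765625), (56.707088470458984, 136.52703857421875), 1.9470672607421875)
thermo 1120 [ 507.2 -227.3  175.7] ((507.1223449707031, -250.72079467773438), (24.305137634277344, 72.07569122314453), 1.9744395017623901)
head 1594 [ 509.2 -293.4  195.5] ((509.15447998046875, -295.264892578125), (24.5318546295166, 29.13582420349121), 3.7153515815734863)
[ 0.90384957  0.52809257 69.00006041]
```

View pics/w6.png

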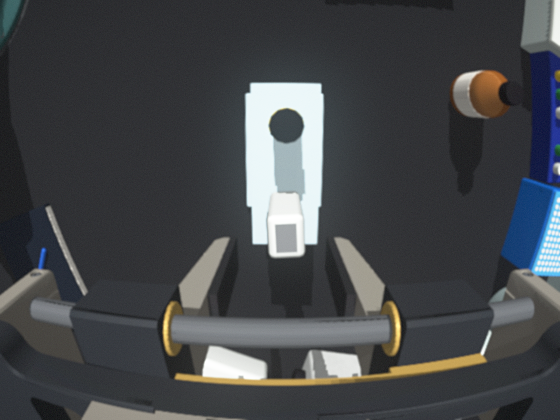

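The head (286,225) lies centred between the fingers (210–360). Descend and grip.

Scaled: 20 mm is 0.32, 8 mm is 0.128, -0.02 rad / 4 = -0.005.

Request:
{"api": "jog_arm", "payload": {"moves": [[[0.016,0.008,0.32,0,0,-0.005],[0,0,0.32,0,0,0],[0,0,0.32,0,0,0],[0,0,0.128,0,0,0],[0,0,0,0,0,0]]]}}

```text
clock: 13.95
ee_pos: [507.9, -294.9, 148.6]
orientation: [-3.14, -0.001, 1.626]
ft_force: [0.9, -0.4, 0.1]
grip_width: 0.548
grip_force: 0.0
```

Request:
{"api": "jog_arm", "payload": {"moves": [[[0,0,0,0,0,0],[0,0,0,0,0,0],[0,0,0,0,0,0],[0,0,0,0,0,0],[0,0,0,0,0,0],[0,0,0,0,0,0]]], "aperture": 0, "squeeze": 30}}

```text
clock: 14.7
ee_pos: [508.9, -295.4, 150.2]
orientation: [3.14, 0.001, 1.626]
ft_force: [1.6, -0.5, 3.7]
grip_width: 0.26
grip_force: 30.0
```

Request:
{"api": "jog_arm", "payload": {"moves": [[[0,0,-0.128,0,0,0],[0,0,-0.32,0,0,0],[0,0,-0.64,0,0,0],[0,0,-0.64,0,0,0],[0,0,-0.48,0,0,0],[0,0,0,0,0,0]]]}}

```text
clock: 15.45
ee_pos: [508.4, -295.4, 289.6]
orientation: [3.14, 0.002, 1.625]
ft_force: [0.7, -0.9, -0.6]
grip_width: 0.26
grip_force: 30.0
```

Scaled: 60 mm is 0.96, 40 mm is 0.64.

Request:
{"api": "jog_arm", "payload": {"moves": [[[0,0,-0.24,0,0,0],[0.48,0.032,0,0,0,0],[0.96,0.048,0,0,0,0],[0.96,0.048,0,0,0,0],[0.96,0.048,0,0,0,0],[0.96,0.048,0,0,0,0],[0.96,0.048,0,0,0,0],[0.96,0.048,0,0,0,0],[0.96,0.048,0,0,0,0],[0.64,0.048,0,0,0,0],[0.16,0.016,0,0,0,0],[0,0,0,0,0,0],[0,0,0,0,0,0],[0,0,0,0,0,0]]]}}

```text
clock: 17.2
ee_pos: [508.1, 203.8, 302.5]
orientation: [-3.141, 0.001, 1.623]
ft_force: [-1.2, -0.0, -0.7]
grip_width: 0.262
grip_force: 30.0
```

```bash
python3 look.py w7; python3 ves.py w7
```

Run:
```python
import cv2;from h import *
for n in('scene','side'):
    p,d=ctrl.snapshot(n);np.savez(f'pics/{n}7.npz',p=p,d=d);cv2.imwrite(f'pics/{n}7.png',p[:,:,::-1])
```

```text
[ 0.24  0.33 -0.84  1.71  0.27  1.22 -0.62] [508.1 203.8 302.5] [-3.141e+00  1.000e-03  1.623e+00] [502.6 280.5 473.3]
ring 6084 [510.2 291.  120.7] ((510.6439514160156, 290.4576416015625), 67.91741943359375)
collar 596 [509.1 268.2 130.5] ((506.92474365234375, 285.6286315917969), 40.307456970214844)
tray 353 ((626.3557739257812, 41.56695556640625), (185.22935485839844, 99.88931274414062), 25.373836517333984)
```

View pics/w7.png

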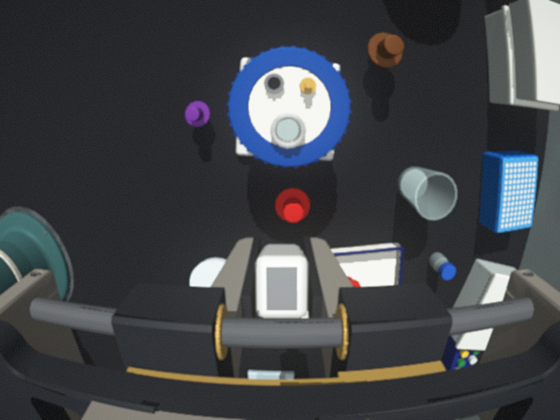

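The open port shows at (288,130), and the probe head at (282,285) in the grip. Now for the exact port centre and the shaft axis.

Create shaft.py:
```python
import sys
from h import *
np.set_printoptions(precision=1,suppress=True)
# axis of probe from each camera: shaft midline in pixels -> plane; intersect per height
def mids(n,k,x0,y0,zs):
    S=np.load(f'pics/{n}{k}.npz');c=ctrl.camera_params(n);P=cloud(c,S['d'])
    m=(np.hypot(P[...,0]-x0,P[...,1]-y0)<30)
    out=[]
    for z in zs:
        q=P[m&(abs(P[...,2]-z)<4)]
        if len(q)<4: out.append([np.nan]*2); continue
        v=q.mean(0)[:2]-c['position'][:2]; v/=np.linalg.norm(v); t=np.array([-v[1],v[0]])
        l=q[:,:2]@t; mid=(l.max()+l.min())/2; r=(l.max()-l.min())/2
        out.append([mid,r]); T=t
    return np.array(out),T
def axis(k,x0,y0,zs):
    a,ta=mids('scene',k,x0,y0,zs);b,tb=mids('side',k,x0,y0,zs)
    for z,u,w in zip(zs,a,b): print(z,np.linalg.solve(np.array([ta,tb]),[u[0],w[0]]),'radii',u[1],w[1])
if __name__=='__main__': axis(sys.argv[1],float(sys.argv[2]),float(sys.argv[3]),[float(z) for z in sys.argv[4:]])
```

```bash
python3 shaft.py 7 508 204 175 185 195 205 215 225 235 245 255 265
```

Run:
```python
import pickle
from h import *
s,c,p,d=pickle.load(open('pics/w7.pkl','rb'));P=cloud(c,d,True)
m=(np.hypot(P[...,0]-510,P[...,1]-264)<24)&(abs(P[...,2]-130)<4)
q=P[m][:,:2].astype(np.float32);print(len(q),P[m][:,2].mean(),cv2.minEnclosingCircle(q),cv2.fitEllipse(q))
for n in('scene','side'):
    S=np.load(f'pics/{n}7.npz');P=cloud(ctrl.camera_params(n),S['d'])
    m=(np.hypot(P[...,0]-510,P[...,1]-264)<24)&(abs(P[...,2]-130)<3)
    q=P[m][:,:2].astype(np.float32);print(n,len(q),cv2.minEnclosingCircle(q))
```

```text
175.0 [nan nan] radii nan nan
185.0 [nan nan] radii nan nan
195.0 [nan nan] radii nan nan
205.0 [nan nan] radii nan nan
215.0 [nan nan] radii nan nan
225.0 [nan nan] radii nan 0.8697682246721001
235.0 [nan nan] radii nan 4.2436106496682555
245.0 [nan nan] radii nan 5.068013932383508
255.0 [511.6 174.5] radii 2.322572048348409 5.805537987031471
265.0 [510.8 178.9] radii 4.608752182248356 5.767953848180298
529 130.44655532051334 ((510.224365234375, 264.30780029296875), 19.192886352539062) ((509.9880065917969, 264.3457946777344), (32.42864227294922, 32.95277404785156), 23.74529457092285)
scene 97 ((511.1462097167969, 262.9590148925781), 19.596446990966797)
side 127 ((511.6249694824219, 267.4544677734375), 18.894397735595703)
```

Run:
```python
from h import *
t=[]
for n in('scene','side'):
    S=np.load(f'pics/{n}7.npz');c=ctrl.camera_params(n)
    a=proj(c,[508.1,203.8,278]);b=proj(c,[508.1,203.8,168]);print(n,a,b)
    x0,y0=(int((a+b)[0]/2)-50,int((a+b)[1]/2)-75);print('crop origin',x0,y0)
    t.append(cv2.resize(S['p'][y0:y0+150,x0:x0+100,::-1],(400,600),interpolation=cv2.INTER_CUBIC))
cv2.imwrite('pics/crop7.png',np.hstack(t))
```

```text
scene [369.0419349  160.46754513] [361.03131808 190.20647864]
crop origin 315 100
side [267.93994463 184.75798011] [270.03348757 241.97303985]
crop origin 218 138
```

View pics/crop7.png

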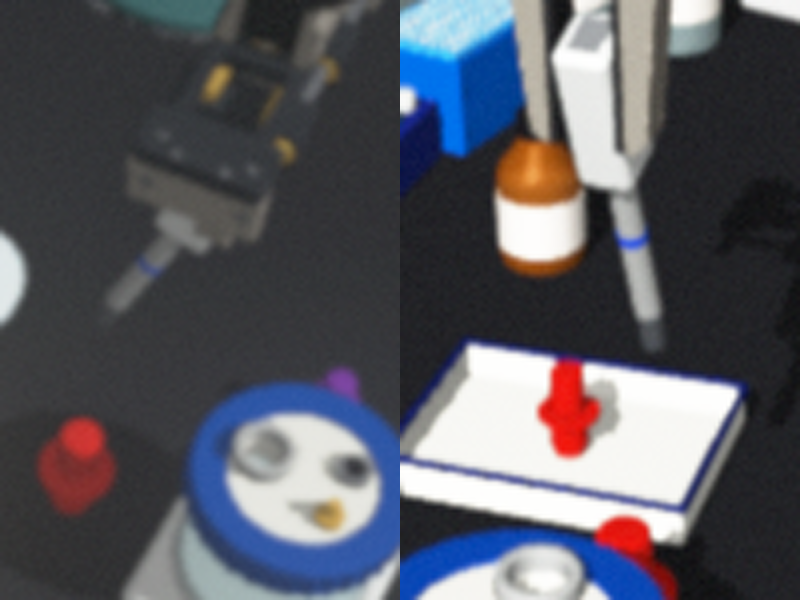

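The stopper stands upright in the tray. The probe has swung in the grip, though: in the side view its shaft runs from the junction (273,186) to the tip (281,225), which isn't vertical. I'll measure the tilt.

Run:
```python
from h import *
np.set_printoptions(precision=2,suppress=True)
c=[ctrl.camera_params(n) for n in('scene','side')]
f=(False,False)
J=tri(c,[(358,160),(273.5,186)],f);B=tri(c,[(352,166.75),(276,198.5)],f);T=tri(c,[(341.5,179.5),(281.2,225)],f)
print(J,B,T,np.linalg.norm(B-T)); 
for a,b in((J,T),(B,T)):
    v=(a-b)/np.linalg.norm(a-b);print(v,np.degrees(np.arcsin(v[:2])))
import pickle
s,cc,p,d=pickle.load(open('pics/w7.pkl','rb'));P=cloud(cc,d,True)
q=P[255:320,255:310].reshape(-1,3);q=q[np.isfinite(q).all(1)];
m=(q[:,2]>300)&(q[:,2]<370);q=q[m];print(len(q),q.min(0),q.max(0))
h,e=np.histogram(q[:,2],20);print(h,e.round())
top=q[q[:,2]>e[np.argmax(h)]-6];ce=top.mean(0);u,sv,vt=np.linalg.svd(top-ce);print(ce,vt[2],sv)
```

```text
[509.23 180.89 264.88] [510.14 171.37 236.13] [509.47 153.59 173.81] 64.81523978595929
[-0.    0.29  0.96] [-0.15 16.69]
[0.01 0.27 0.96] [ 0.6  15.93]
3406 [493.1  191.98 321.75] [519.38 219.99 356.02]
[  2   0   0   7   5  11   5   7   5   8  62 159 355 500 649 606 673 329
  11  12] [322. 323. 325. 327. 329. 330. 332. 334. 335. 337. 339. 341. 342. 344.
 346. 347. 349. 351. 353. 354. 356.]
[506.63 205.77 347.86] [-0.03  0.29  0.96] [402.58 372.63  62.32]
```

The tilt is about 16.5° around the closing axis, tip towards −y, so it lagged during the fast carry. I'll tighten the grip to 60 N, turn the tool slowly to bring the shaft vertical, then measure again.

Scaled: 0.04 rad / 4 = 0.01.

Request:
{"api": "jog_arm", "payload": {"moves": [[[0,0,0,0,0,0],[0,0,0,0,0,0],[0,0,0,0,0.005,0],[0,0,0,0,0.0075,0],[0,0,0,0,0.01,0],[0,0,0,0,0.01,0],[0,0,0,0,0.01,0],[0,0,0,0,0.01,0],[0,0,0,0,0.01,0],[0,0,0,0,0.0075,0],[0,0,0,0,0.0025,0],[0,0,0,0,0,0],[0,0,0,0,0,0],[0,0,0,0,0,0],[0,0,0,0,0,0]]], "squeeze": 60}}

```text
clock: 19.23
ee_pos: [507.6, 205.9, 302.6]
orientation: [3.141, -0.29, 1.626]
ft_force: [-0.0, 0.2, -1.0]
grip_width: 0.261
grip_force: 60.0
```

Create ax.py:
```python
import sys
from h import *
np.set_printoptions(precision=2,suppress=True)
# probe axis by image: band (blue) and shaft midline -> triangulate
k=sys.argv[1]; x0=np.array([float(a) for a in sys.argv[2:5]])  # rough head-base centre
C={n:ctrl.camera_params(n) for n in('scene','side')};t=[];s=ctrl.sense();print(s['ee_pos'],s['orientation'])
for n in C:
    p,d=ctrl.snapshot(n);np.savez(f'pics/{n}{k}.npz',p=p,d=d)
    a=proj(C[n],x0-[0,0,35]); o=(a-[50,75]).astype(int);print(n,'origin',o)
    t.append(cv2.resize(p[o[1]:o[1]+150,o[0]:o[0]+100,::-1],(400,600),interpolation=cv2.INTER_CUBIC))
cv2.imwrite(f'pics/crop{k}.png',np.hstack(t))
```

```bash
python3 ax.py 8 509 195 275
```

```text
[507.63 205.85 302.62] [ 3.14 -0.29  1.63]
scene origin [312  94]
side origin [220 127]
```

View pics/crop8.png

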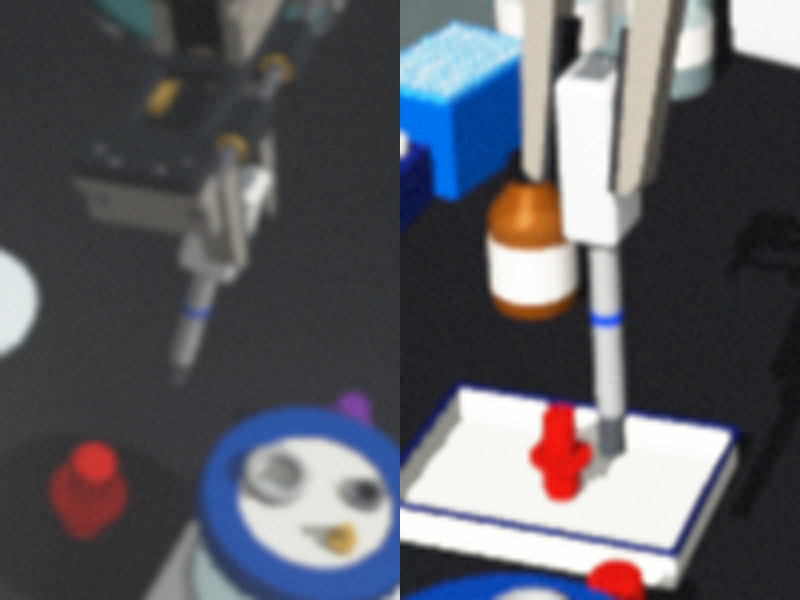

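Both views show the probe now close to vertical: side band at (271,207), tip at (273,241), and the tray stopper still upright. That is 11 pictures viewed, one over the limit of 10, so from here I'll work only from numbers: the head's top plane from wrist depth, and the band and tip triangulated.

Create meas.py:
```python
import sys
from h import *
np.set_printoptions(precision=2,suppress=True)
s=ctrl.sense();c=ctrl.camera_params('wrist');Q=[]
for i in range(3): p,d=ctrl.snapshot('wrist');P=cloud(c,d,True);Q.append(P[235:330,245:320].reshape(-1,3)); 
q=np.concatenate(Q);q=q[np.isfinite(q).all(1)]
o=rot(s['orientation']);l=(q-s['ee_pos'])@o   # tool frame
m=(abs(l[:,1])<14)&(abs(l[:,0])<30)&(l[:,2]>-60)&(l[:,2]<-25);l=l[m]
best=0;rng=np.random.default_rng(0)
for i in range(300):   # ransac plane
    a=l[rng.choice(len(l),3,False)];n=np.cross(a[1]-a[0],a[2]-a[0]);n/=np.linalg.norm(n)+1e-9
    if abs(n[2])<.8: continue
    k=abs((l-a[0])@n)<1.2
    if k.sum()>best: best=k.sum();K=k
t=l[K];ce=t.mean(0);n=np.linalg.svd(t-ce,full_matrices=False)[2][2];n*=-np.sign(n[2])
N=o@n;W=s['ee_pos']+t@o.T
r=cv2.minAreaRect(W[:,:2].astype(np.float32));top=np.array([*r[0],0]);top[2]=W.mean(0)[2]-((top-W.mean(0))[:2]@N[:2])/N[2]
print('tcp',s['ee_pos'],'n pts',best,'rect',r);print('top',top,'axis',N,'deg',np.degrees(N[:2]),'band',top-110*N,'tip',top-180*N)
```

```bash
python3 meas.py
```

Run:
```python
from h import *
np.set_printoptions(precision=2,suppress=True)
c=[ctrl.camera_params(n) for n in('scene','side')];f=(False,False)
B=tri(c,[(361,172.25),(271.5,207)],f);T=tri(c,[(356.75,189.25),(273,241)],f);v=B-T;print(B,T,np.linalg.norm(v),np.degrees(v/np.linalg.norm(v)))
for k,n in enumerate(('scene','side')):
    p=np.load(f'pics/{n}8.npz')['p'].astype(int); m=np.zeros(p.shape[:2],bool);u=(361,172) if k==0 else (271,207);m[u[1]-7:u[1]+8,u[0]-9:u[0]+10]=1
    m&=(p[...,2]-p[...,0]>40);v,uu=np.nonzero(m);print(n,'blue',len(v),uu.mean(),v.mean())
```

```text
tcp [507.66 205.74 302.56] n pts 7456 rect ((508.18896484375, 195.96469116210938), (27.600317001342773, 28.78448486328125), 2.449237585067749)
top [508.19 195.96 346.55] axis [0.02 0.04 1.  ] deg [1.03 2.11] band [506.21 191.91 236.64] tip [504.95 189.33 166.7 ]
[508.76 193.27 230.91] [507.7  193.35 163.64] 67.27988802426538 [ 0.9  -0.07 57.29]
scene blue 11 361.09090909090907 172.0
side blue 38 271.2105263157895 206.42105263157896
```

```bash
python3 shaft.py 8 508.5 193 170 180 190 200 210 220 230 240 250 260 265
```

```text
170.0 [511.1 186.6] radii 4.715505483500593 5.263655184615345
180.0 [511.1 187.4] radii 4.952914204281438 5.964452434297812
190.0 [511.8 187.6] radii 5.741224996789651 5.171845726595507
200.0 [510.9 188.7] radii 5.68244933793709 5.142250453606891
210.0 [510.9 188.1] radii 5.10314368899445 5.128210906005563
220.0 [510.7 189.6] radii 5.061421413822529 5.853939569502586
230.0 [510.1 190. ] radii 5.561537170204151 5.901148070253669
240.0 [509.9 190.1] radii 6.046733185124907 5.799637530636801
250.0 [510.  190.9] radii 5.707831553853708 4.99930973126493
260.0 [510. 192.] radii 5.662363393932701 5.765896046057605
265.0 [509.9 191.9] radii 5.662339532527831 5.740026349741015
```

The manual's scale: shifts go in shares of 62.5 mm and turns go in shares of 4 rad. Converting my numbers, 0.02 rad / 4 = 0.005.

Request:
{"api": "jog_arm", "payload": {"moves": [[[0,0,0,0,0.0038,0],[0,0,0,0,0.005,0],[0,0,0,0,0.0025,0],[0,0,0,0,0,0],[0,0,0,0,0,0]]]}}

```text
clock: 20.1
ee_pos: [507.7, 205.6, 302.6]
orientation: [3.142, -0.335, 1.626]
ft_force: [-0.1, 0.2, -0.7]
grip_width: 0.26
grip_force: 60.0
```

Run:
```python
from h import *
o=rot(ctrl.sense()['orientation'])
print((o.T@np.array([1.6,70,0])).round(1),(o.T@np.array([0,0,-10])).round(2),(o.T@np.array([0,10,0])).round(2),(o.T@np.array([10,0,0])).round(2))
```

```text
[65.9  5.4 23. ] [-3.29 -0.    9.44] [9.43 0.55 3.28] [-0.52  9.98 -0.18]
```

Request:
{"api": "jog_arm", "payload": {"moves": [[[0.048,0.0032,0.016,0,0,0],[0.096,0.008,0.0336,0,0,0],[0.144,0.0112,0.0496,0,0,0],[0.16,0.0144,0.056,0,0,0],[0.16,0.0128,0.056,0,0,0],[0.16,0.0128,0.056,0,0,0],[0.144,0.0112,0.0496,0,0,0],[0.096,0.008,0.0336,0,0,0],[0.0464,0.0048,0.0176,0,0,0],[0,0,0,0,0,0],[0,0,0,0,0,0],[0,0,0,0,0,0]]]}}

```text
clock: 21.6
ee_pos: [509.4, 275.2, 302.5]
orientation: [-3.142, -0.335, 1.625]
ft_force: [0.6, 0.0, -1.3]
grip_width: 0.255
grip_force: 60.0
```

Create rel.py:
```python
# shaft midline relative to the collar's midline in each fixed camera, solved for world xy
import sys
from h import *
np.set_printoptions(precision=1,suppress=True)
zs=[float(z) for z in sys.argv[1:]];A=[];M=[]
for n in('scene','side'):
    c=ctrl.camera_params(n);D=np.stack([ctrl.snapshot(n)[1] for _ in range(3)]);D[D==0]=np.nan;P=cloud(c,np.nan_to_num(np.nanmedian(D,0)))
    r0=np.hypot(P[...,0]-510,P[...,1]-264)
    v=np.array([510,264])-c['position'][:2];v/=np.linalg.norm(v);t=np.array([-v[1],v[0]])
    def mid(m):
        l=P[m][:,:2]@t
        return ((l.max()+l.min())/2,(l.max()-l.min())/2,len(l)) if len(l)>3 else (np.nan,)*3
    k=mid((r0<25)&(P[...,2]>126)&(P[...,2]<132)); print(n,'collar',k, k[0]-np.array([510.1,264.3])@t)
    A.append(t);M.append([[mid((r0<22)&(abs(P[...,2]-z)<4))[j] for j in(0,1,2)] for z in zs]+[k])
    M[-1]=np.array(M[-1])-[M[-1][-1][0],0,0]
for i,z in enumerate(zs): print(z,'off',np.linalg.solve(np.array(A),[M[0][i][0],M[1][i][0]]),M[0][i][1:],M[1][i][1:])
```

```bash
python3 meas.py;python3 rel.py 170 180 190 200 210 220 230 240 250 260
```

```text
tcp [509.44 275.18 302.45] n pts 7440 rect ((510.08612060546875, 263.5674743652344), (27.637054443359375, 28.716388702392578), 2.794187068939209)
top [510.09 263.57 346.02] axis [-0.   -0.01  1.  ] deg [-0.19 -0.49] band [510.44 264.51 236.02] tip [510.67 265.11 166.03]
scene collar (np.float64(-190.8717660466499), np.float64(18.49644162016652), 107) 1.6883534105024864
side collar (np.float64(576.5313455324772), np.float64(18.289213847720873), 160) 2.5819850215330007
170.0 off [-2.3  1.7] [ 4.9 11. ] [ 5.8 34. ]
180.0 off [-1.6  1.3] [5.2 9. ] [ 5. 31.]
190.0 off [-2.1  1.1] [ 5.9 12. ] [ 4.9 27. ]
200.0 off [-1.8  1. ] [ 5.8 12. ] [ 5.6 36. ]
210.0 off [-2.4  1.1] [ 5.4 14. ] [ 5.7 35. ]
220.0 off [-2.2  1.4] [ 5. 12.] [ 4.8 31. ]
230.0 off [-1.7  1. ] [ 4.7 10. ] [ 5.4 31. ]
240.0 off [-1.6 -0.2] [ 5.6 13. ] [ 5.6 35. ]
250.0 off [-2.3 -0. ] [ 5.2 12. ] [ 5.5 38. ]
260.0 off [-1.4  0.3] [ 5.5 15. ] [ 5.4 38. ]
```

Scaled: 9.5 mm is 0.152, -1.6 mm is -0.0256, -0.012 rad / 4 = -0.003.

Request:
{"api": "jog_arm", "payload": {"moves": [[[0,0.0128,0,0,-0.003,0],[-0.0256,0,0.0752,0,0,0],[-0.0512,0,0.152,0,0,0],[-0.0512,0,0.152,0,0,0],[-0.0256,0,0.0752,0,0,0],[0,0,0,0,0,0],[0,0,0,0,0,0],[0,0,0,0,0,0]]]}}

```text
clock: 23.05
ee_pos: [510.3, 275.6, 272.9]
orientation: [3.141, -0.323, 1.626]
ft_force: [0.5, 0.4, -0.9]
grip_width: 0.26
grip_force: 60.0
```

```bash
python3 meas.py;python3 rel.py 145 155 165 175 185 195 205 215 225
```

```text
tcp [510.25 275.65 272.86] n pts 7518 rect ((510.8011169433594, 264.2806396484375), (27.878589630126953, 28.386760711669922), 3.146523952484131)
top [510.8  264.28 316.59] axis [-0.01 -0.    1.  ] deg [-0.41 -0.04] band [511.59 264.36 206.59] tip [512.09 264.42 136.59]
scene collar (np.float64(-190.9071468327341), np.float64(18.490952045142407), 94) 1.6529726244182825
side collar (np.float64(576.5623090043639), np.float64(18.315698315720738), 143) 2.612948493419708
145.0 off [-0.9  0.1] [ 5. 10.] [ 5. 29.]
155.0 off [-1.6  0.2] [4.6 8. ] [ 5. 28.]
165.0 off [-1.  -0.2] [ 5.6 11. ] [ 5.8 32. ]
175.0 off [-1.4 -0.4] [ 5.6 13. ] [ 5.7 33. ]
185.0 off [-0.9 -0.7] [ 5.2 13. ] [ 4.9 29. ]
195.0 off [-0.9 -0.2] [ 5.8 14. ] [ 5.7 30. ]
205.0 off [-1.7  0.3] [ 5.1 12. ] [ 5.7 35. ]
215.0 off [-0.8 -0.7] [ 5.4 13. ] [ 4.9 30. ]
225.0 off [-0.7 -0.5] [ 5.7 12. ] [ 5.5 34. ]
```

Centred to about 1 mm and upright. Now the straight descent, stopping slightly short.

Scaled: 7.6 mm is 0.1216, 5.7 mm is 0.0912.

Request:
{"api": "jog_arm", "payload": {"moves": [[[-0.0256,0,0.076,0,0,0],[-0.0406,0,0.1216,0,0,0],[-0.0406,0,0.1216,0,0,0],[-0.0406,0,0.1216,0,0,0],[-0.0406,0,0.1216,0,0,0],[-0.0406,0,0.1216,0,0,0],[-0.0406,0,0.1216,0,0,0],[-0.0406,0,0.1216,0,0,0],[-0.0304,0,0.0912,0,0,0],[-0.0208,0,0.0608,0,0,0],[0,0,0,0,0,0],[0,0,0,0,0,0],[0,0,0,0,0,0]]]}}

```text
clock: 25.12
ee_pos: [510.2, 275.6, 201.7]
orientation: [3.141, -0.323, 1.626]
ft_force: [-0.5, -0.8, -0.0]
grip_width: 0.259
grip_force: 60.0
```

```bash
python3 meas.py;python3 rel.py 140 145 150 155 160 165
```

Run:
```python
from h import *
for n in('scene','side'):
    c=ctrl.camera_params(n);p,d=ctrl.snapshot(n);p=p.astype(int);P=cloud(c,d)
    m=(np.hypot(P[...,0]-510,P[...,1]-264)<14)&(P[...,2]>126)&(P[...,2]<165)&(p[...,2]-p[...,0]>40)
    v,u=np.nonzero(m);print(n,len(u),P[m][:,2].round(1) if len(u) else '', [proj(c,[510,264,z]).round(1) for z in(130,135)],(u.mean(),v.mean()) if len(u) else '')
```

```text
tcp [510.25 275.55 201.65] n pts 7444 rect ((510.8843078613281, 264.2095947265625), (27.581268310546875, 28.407758712768555), 2.781426429748535)
top [510.88 264.21 245.38] axis [ 0.01 -0.01  1.  ] deg [ 0.79 -0.34] band [509.37 264.86 135.39] tip [508.41 265.28  65.4 ]
scene collar (np.float64(-190.8806722417654), np.float64(18.50242654603774), 95) 1.679447215386972
side collar (np.float64(576.5265100497261), np.float64(18.272841099380287), 156) 2.577149538781896
140.0 off [-1.3 -0.3] [ 6.1 13. ] [ 5.8 29. ]
145.0 off [-1.   0.1] [ 5. 10.] [ 5. 23.]
150.0 off [-0.7 -0.6] [5. 8.] [ 5. 27.]
155.0 off [-0.8 -1. ] [4.6 8. ] [ 5. 29.]
160.0 off [-0.9 -0. ] [ 5. 11.] [ 5.6 32. ]
165.0 off [-0.6 -0.8] [4.9 9. ] [ 5.7 25. ]
scene 4 [137.  133.2 133.8 132.5] [array([381.5, 211. ]), array([381.9, 209.8])] (np.float64(382.25), np.float64(211.75))
side 31 [134.7 137.3 136.8 135.8 134.4 133.9 137.1 138.1 137.3 135.9 134.  133.4
 132.3 135.6 133.4 134.7 135.6 135.1 132.3 130.2 130.5 131.  132.3 133.
 131.8 131.1 130.7 130.  130.8 130.1 130.2] [array([253.6, 279.5]), array([253.5, 277.1])] (np.float64(252.41935483870967), np.float64(280.0))
```

Scaled: 2.4 mm is 0.0384, 2.1 mm is 0.0336.

Request:
{"api": "jog_arm", "payload": {"moves": [[[-0.0128,0.008,0.0384,0,0,0],[-0.0112,0,0.0336,0,0,0],[0,0,0,0,0,0],[0,0,0,0,0,0],[0,0,0,0,0,0],[0,0,0,0,0,0]]]}}

```text
clock: 26.42
ee_pos: [510.6, 275.6, 196.7]
orientation: [3.142, -0.323, 1.626]
ft_force: [-0.5, -0.5, -0.4]
grip_width: 0.255
grip_force: 60.0
```

```bash
python3 meas.py;python3 rel.py 140 147 154 161
```

Run:
```python
from h import *
np.set_printoptions(precision=1,suppress=True)
c=ctrl.camera_params('side');I=[ctrl.snapshot('side') for _ in range(3)]
p=np.mean([i[0].astype(float) for i in I],0);P=cloud(c,I[0][1])
# blueness and brightness down the shaft's midline, with predicted z
u=252
for v in range(268,292): print(v,p[v,u-1:u+2].mean(0),P[v,u])
print(ctrl.sense()['qd'].round(4))
```

```text
tcp [510.6  275.55 196.7 ] n pts 7473 rect ((511.331787109375, 264.26470947265625), (27.580106735229492, 28.32034683227539), 3.6477081775665283)
top [511.33 264.26 240.52] axis [-0.02 -0.    1.  ] deg [-1.31 -0.2 ] band [513.85 264.65 130.55] tip [515.45 264.89  60.57]
scene collar (np.float64(-190.88542739269707), np.float64(18.51209692090505), 101) 1.6746920644553143
side collar (np.float64(576.5330326194864), np.float64(18.288793560070417), 163) 2.5836721085422596
140.0 off [-0.3 -0.4] [5. 9.] [ 5. 26.]
147.0 off [-1.   0.1] [ 5. 10.] [ 5. 29.]
154.0 off [-0.3 -0.6] [5. 9.] [ 5.7 31. ]
161.0 off [-1.   0.3] [4.6 7. ] [ 5.7 17. ]
268 [207.7 208.9 206.9] [508.4 269.9 158.2]
269 [210.7 212.4 209.1] [509.4 268.3 154.8]
270 [211.6 212.8 209.9] [508.4 270.3 154.5]
271 [211.7 212.9 210.2] [507.6 271.8 153.7]
272 [213.3 214.1 211.2] [509.4 268.8 149.1]
273 [212.8 214.9 212. ] [508.4 270.9 148.8]
274 [213.8 214.8 212.3] [508.5 270.7 146.6]
275 [213.6 215.  212.6] [508.2 271.5 145.2]
276 [215.8 217.  214.8] [507.9 272.3 143.9]
277 [215.7 216.6 214.7] [509.2 270.2 139.9]
278 [214.8 215.8 213.2] [508.6 271.4 138.9]
279 [215.3 217.1 215.2] [508.8 271.2 136.6]
280 [207.8 211.4 220.6] [508.7 271.6 134.9]
281 [167.7 179.8 232.3] [510.1 269.5 130.8]
282 [ 85.7 122.9 242.9] [509.3 271.  130.1]
283 [ 76.6 117.  243.8] [510.1 269.9 126.9]
284 [148.4 165.3 233.8] [507.7 274.2 128.7]
285 [191.9 196.6 211.6] [508.9 272.2 124.8]
286 [206.7 207.4 205.7] [506.  277.5 127.6]
287 [227.  227.7 226.1] [503.9 281.3 129.1]
288 [231.4 232.4 231. ] [504.  281.4 127. ]
289 [228.4 229.1 227.6] [503.6 282.3 125.7]
290 [225.1 226.3 223.9] [503.3 282.9 124.2]
291 [222.  223.1 220.7] [504.1 281.7 120.9]
[-0.  0.  0.  0. -0.  0. -0.]
```

```bash
python3 -c "
from plant import ctrl
print(ctrl.finish_job())"
```

```text
the job is handed in; nothing more can be done
None
```

I've handed the job in: the red stopper stands upright in the tray, and the probe is held still and upright in the port, within about 1 mm of centre, with its blue band level with the rim; it had swung about 16° in the grip on the way, so I tilted the gripper to straighten it, and I viewed 11 pictures, one over the limit of 10.

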